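# Pop a tile from the dispenser and stop it on the chute

## Robot

A 6-joint arm with a two-finger parallel gripper is mounted at the origin on the work surface. World frame = base frame: x ahead of the robot, y to its left, z up, the work surface at z = 0. Lengths are in mm, angles in rad, forces in N, time in s.
With the tool pointing down it reaches from about 350 to 975 mm from the base axis. Payload 7.1 kg.
Tool frame: the origin (TCP) lies at the very end of the fingers, on their centre line; the grasp point (between the pads) lies 19 mm behind it (ctrl.pinch_z is the z of the grasp point in the tool frame, in mm); z points along the fingers, y is the direction in which the jaws open and shut (so a half turn about z gives the same grasp; the last joint's range is limited). The gripper opens to 88 mm and grips with 3 to 60 N. Pads are 20 mm wide; open, the fingers measure 115 mm over their backs; the gripper's body (75 mm by 178 mm) begins 61 mm behind the grasp point.
Start: joints at [-1.188, 0.423, 1.63, -0, 1.089, -0.019], TCP at [244.438, -575.2, 222.675] pointing down, gripper open.
Joint ranges: [-3, 3], [-0.9, 2.11], [0.09, 2.58], [-1.31, 4.45], [0.11, 2.69], [-2.54, 2.54]. Speed limits (rad/s): [2.39, 2.39, 3.01, 3.14, 3.14, 3.14].

## Interface

Orientations are given as a rotation vector (axis times angle).
In Python, from workcell import get_obs, optics, ctrl gives the robot as it stands.
- The arm moves only by the shell command python3 -m jog 'ROWS'. ROWS is a JSON object of lists of equal length, an entry for each row: "delta_rot": the turn, a rotation vector about the tool's x, y, z in rad, a list of three; "translation": the shift along the tool's x, y, z in mm, a list of three; "hand": the opening, from -1 (shut) to 1 (fully open). In form: {"delta_rot": [[rx, ry, rz], ...], "translation": [[x, y, z], ...], "hand": [hand, ...]}. A call has 1 to 5 rows; each row is the pose to reach, as a shift and turn from the pose commanded when the call began, along the tool's axes at that moment; what a row does not reach only later rows make up. A row lasts 1/10 s, in which the tool goes at most 50 mm and 8.59 degrees, less where a joint would pass 70% of its speed; a pose out of reach is approached as far as the arm can. A call with a gripper value outside its range is refused whole. The fingers move at their own pace and stop on an object; the grip force is fixed at half the most. Time passes only in rows, so rows that repeat a pose let the fingers close. It gives the time, the measured TCP pose, the force and the opening at its end, in the units of the state.
- get_obs(): the state, without advancing time (a new reading comes with each control period).
- optics.get_image(name): name is "scene" or "top" or "wrist"; returns the picture (480x640x3 uint8, red, green, blue); there is no depth.
- optics.calibration(name): a dict with "intrinsics" (3x3 intrinsics, pixels), "k1" (the pictures are not rectified: a ray, as slopes to the right and down, at radius r is drawn at 1 + k1 r^2 times it, then the intrinsics apply), "cam_to_world" (4x4, takes a point from camera to world coordinates). Camera axes: x right, y up, looking along -z (the intrinsics and any distortion apply to the point x, -y, -z); pixel columns grow to the right and rows downward; lengths in mm; the calibration is good to about 2 mm. A picture is of the moment at which its call begins: read the wrist's pose just before it. calibration takes no time and is no camera call; for the wrist camera it gives the pose at the moment of the call.
- ctrl.close_job(): hands the job in, once; it reports no verdict.
The state is a dict: "t": time; "qpos": joint angles; "qvel": joint speeds; "joint_torque": joint torques, N m; "ee_pos": TCP position; "orientation": TCP orientation; "ft_force": force on the tool from outside, world axes, zero at the start; "moment": the same for the moment, N m; "width": finger opening in mm.
Only numpy, scipy, OpenCV 4.12 (cv2) and the standard library are available. Lean on these libraries where they do the work, as an engineer would, in place of code of your own. Each camera call takes 0.05 s, during which the arm holds its last target. There are 200 camera calls.

## Task

At the tile dispenser, push the round ejector plunger fully down with one finger, and with the other finger in the chute's slot stop the tile that pops out before it slides off the end of the chute. Leave the tile alone until the plunger has popped it, never pinch or lift it, and leave the other things on the table where they are. Finish while holding: one finger still keeps the plunger fully down and the tile lies still on the sloping chute, resting against the other finger.

Things in the scene. Friction and masses are not known exactly. Their poses are not given: they have to be found in the camera images.
- dispenser: Aluminium tile dispenser, fixed to the table on a plywood base 270 x 165 mm. Origin: on the table, under the middle of the crest line; z up; its chute falls towards its -x. Behind the crest a flat bed, 78 mm above the table, runs to x = +125 mm, with the tile, a steel kicker plate behind it and a grey housing (30 mm high, x = 77 to 125 mm).
- crest (a point): Middle of the crest, the edge where bed and chute meet: x = 0, 78 mm above the table. From here the chute falls at 25 degrees to x = -130 mm, 17 mm above the table; nothing at its foot stops a tile. Walls at y = +-39 to 43 mm rise 17 mm over the slide surface along bed and chute.
- slot (a point): Point in the middle of the chute's slot, level with the rails' top, at x = -75, y = 0, z = 43 mm in the dispenser's frame, straight across from the plunger. The chute is two slippery rails along x, inner edges at y = +-20 mm: the open slot between, 40 mm wide, runs down the whole chute and lets a finger stand in it, down to the base board's top, 8 mm above the table.
- plunger_top (a point): Centre of the ejector plunger's top: a round steel cap 30 mm across beside the chute, at x = -75, y = +66 mm in the dispenser's frame, 50 mm above the table when up. It goes straight down 14 mm against a spring (1 N at first, 5.5 N fully down) and springs back when let go. Fully down its top is 36 mm above the table.
- plunger (a joint): Travel of the plunger: 0 up, 0.014 m fully down. A linkage moves the kicker 3.5 times as far towards -x: at about 0.009 m of travel the tile is pushed over the crest and slides down the chute by itself, within about half a second.
- tile: Loose white ceramic tile, about 80 g, 54 mm (its x, along the chute) x 72 mm (its y, across) x 9 mm thick. Origin: centre of its underside. It starts flat on the bed, about 29 mm behind the crest.
- jar: Bystander, loose: small lidded jar, 52 mm across, 55 mm high; origin: centre of its underside.
- mosaic_stack: Bystander, loose: stack of three small square mosaic pieces glued together, 46 x 46 x 22 mm; origin: centre of its underside.
- spreader: Bystander, loose: flat glue spreader, 170 mm long; lies along its x; origin: underside, near its middle.
- scissors: Bystander, loose: pair of scissors, about 150 mm long; lies along its x; origin: underside, near its middle.
- glue: Bystander, loose: white glue bottle, 54 mm across, 150 mm tall; origin: centre of its underside.
- cup: Bystander, loose: white plastic cup, 76 mm across, 85 mm tall; origin: centre of its underside.
- brush: Bystander, loose: brush, 180 mm long; lies along its x; origin: underside, near its middle.
Not all that is in view belongs to the job. There is more than one size of the tile; the one meant has the size given above.

How it is judged:
By the outcome, as a careful person would: the job done as asked, in the order asked, and still so for the second after the job is handed in, while the arm keeps its last pose, push and grip.
It also fails if it takes over 32 s, if anything falls off the work surface, if the arm or the gripper's body presses on something with over 40 N, if the wrist force passes 120 N, or if a joint passes its speed limit or range.

## Working session

There is one attempt and no reset: what is moved stays moved. The work goes in short steps, Python scripts to look and compute and a shell command to move; the robot and the scene stay as the last step left them, time stands still between calls to the robot, and variables do not carry over. Pictures are saved under pics/ and viewed, about 8 in all and at most 12, crops included, and the job is handed in when it is done.

```bash
mkdir -p pics; ls; python3 - <<'E'
from workcell import get_obs, optics, ctrl
import cv2
o=get_obs();print(o)
for n in("top","scene"):
    cv2.imwrite(f"pics/{n}0.png",optics.get_image(n)[:,:,::-1]);print(n,optics.calibration(n))
E
```

```text
pics
{'t': 0.0, 'qpos': array([-1.18797331e+00,  4.23827736e-01,  1.63065703e+00,  2.17200757e-06,
        1.08860759e+00, -1.90302438e-02]), 'qvel': array([-3.68490469e-04,  1.55341615e-03, -1.71702229e-04,  2.26660917e-03,
        9.31764876e-04,  8.25537983e-05]), 'joint_torque': array([-3.18892780e-04, -5.44608843e+01, -2.73673904e+01,  6.44085975e-02,
        2.27271288e-02, -1.47124433e-04]), 'ee_pos': array([ 244.25765569, -574.70638033,  221.92283551]), 'orientation': array([-3.07694495e+00, -6.26694917e-01,  4.22968828e-04]), 'ft_force': array([ 0.3306619 , -0.14130429, -0.41421749]), 'moment': array([-0.04371154, -0.01224741, -0.07035482]), 'width': 87.69716005913145}
top {'intrinsics': array([[437.05379473,   0.        , 316.96351031],
       [  0.        , 437.05379473, 238.86387024],
       [  0.        ,   0.        ,   1.        ]]), 'k1': -0.08702603475775185, 'cam_to_world': array([[ 2.06202117e-02,  9.99043831e-01, -3.85516589e-02,
         4.58718858e+02],
       [-9.99736614e-01,  2.02152480e-02, -1.08649480e-02,
        -9.61618718e+00],
       [-1.00752279e-02,  3.87655425e-02,  9.99197539e-01,
         1.11488022e+03],
       [ 0.00000000e+00,  0.00000000e+00,  0.00000000e+00,
         1.00000000e+00]])}
scene {'intrinsics': array([[594.48095276,   0.        , 318.25943778],
       [  0.        , 594.48095276, 237.19675555],
       [  0.        ,   0.        ,   1.        ]]), 'k1': 0.03493981487937641, 'cam_to_world': array([[ 7.66380278e-02, -6.90881952e-01,  7.18894109e-01,
         1.54767386e+03],
       [ 9.96970635e-01,  6.26973858e-02, -4.60281570e-02,
        -8.03501912e+01],
       [-1.32727583e-02,  7.20243824e-01,  6.93594023e-01,
         1.05642419e+03],
       [ 0.00000000e+00,  0.00000000e+00,  0.00000000e+00,
         1.00000000e+00]])}
```

View pics/top0.png

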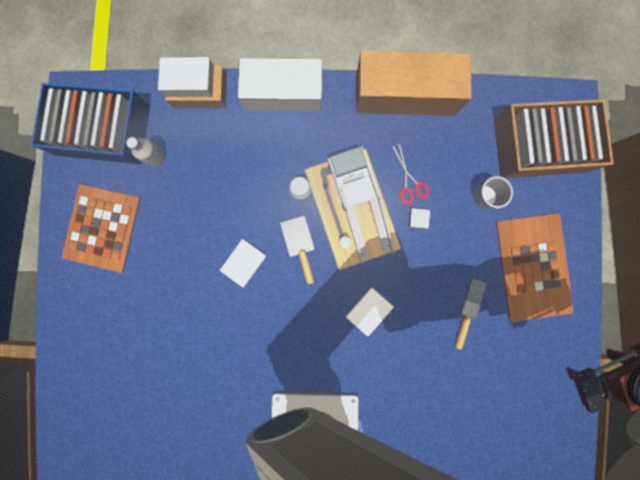

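View pics/scene0.png

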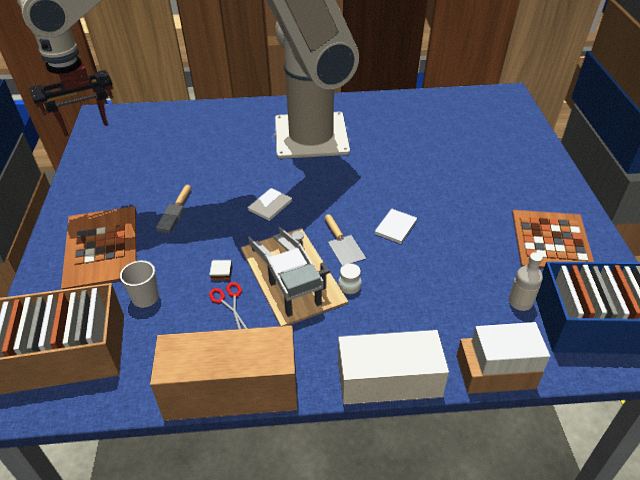

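The top view shows the dispenser around (350,205), with its chute falling towards the robot and the plunger at about (345,241). I'll zoom in on it to get points for the fit.

```bash
python3 - <<'E'
import cv2,numpy as np
a=cv2.imread("pics/top0.png")[140:280,295:415]; b=cv2.imread("pics/scene0.png")[220:330,235:355]
a=cv2.resize(a,None,fx=4,fy=4,interpolation=cv2.INTER_CUBIC)
b=cv2.resize(b,None,fx=3,fy=3,interpolation=cv2.INTER_CUBIC)
c=np.zeros((560,800,3),np.uint8);c[:,:480]=a;b=b[:,:320];c[:330,480:]=b
cv2.imwrite("pics/crop0.png",c)
E
```

```text
(no output)
```

View pics/crop0.png

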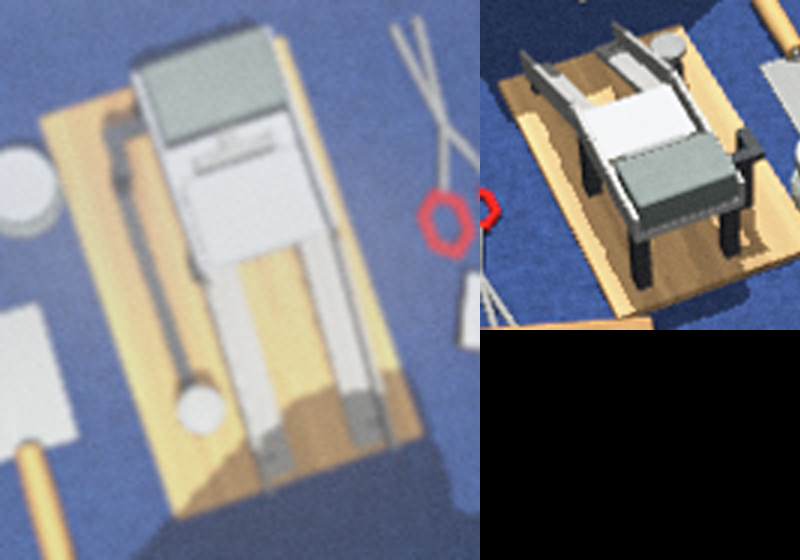

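```bash
cat > h.py <<'E'
import numpy as np,cv2
from workcell import get_obs, optics, ctrl
from scipy.spatial.transform import Rotation as R
from scipy.optimize import least_squares
def proj(P,c):
    T=np.linalg.inv(c["cam_to_world"]);p=np.atleast_2d(P)@T[:3,:3].T+T[:3,3]
    s=np.c_[p[:,0],-p[:,1]]/-p[:,2:];s*=1+c["k1"]*(s**2).sum(1,keepdims=True)
    K=c["intrinsics"];return s*[K[0,0],K[1,1]]+K[:2,2]
def d2w(p,x,y,a):
    p=np.atleast_2d(p).astype(float);return np.c_[x+np.cos(a)*p[:,0]-np.sin(a)*p[:,1],y+np.sin(a)*p[:,0]+np.cos(a)*p[:,1],p[:,2]]
chz=lambda x:78+x*np.tan(np.radians(25))
E
python3 - <<'E'
from h import *
c=optics.calibration("top");cs=optics.calibration("scene")
pix=lambda l:np.array(l)/4+[295,140]
B=pix([(40,118),(177,517),(423,436),(285,35)]);P=pix([(201,408)]);S=pix([(240,265),(302,243),(288,472),(357,443)])
Ps=np.array([[235+(669-480)/3,220+45/3]])
def res(v):
    x,y,a,bx,by=v[:5]
    b=np.array([[135,82.5],[-135,82.5],[-135,-82.5],[135,-82.5]])+[bx,by]
    r=[proj(d2w(np.c_[b,[8]*4],x,y,a),c)-B, 2*(proj(d2w([[-75,66,50]],x,y,a),c)-P),proj(d2w([[-75,66,50]],x,y,a),cs)-Ps]
    q=np.c_[v[5:],[20,-20,20,-20],chz(v[5:])]
    r.append(proj(d2w(q,x,y,a),c)-S)
    return np.concatenate(r).ravel()
s=least_squares(res,[500,-70,.35,0,0,-3,-3,-128,-128]);print(s.x.round(3));print(s.fun.round(1))
x,y,a=s.x[:3]
print(d2w([[-75,66,50],[-75,0,43]],x,y,a))
E
```

```text
[ 5.86302e+02 -1.03589e+02  3.42000e-01 -6.17000e-01  1.76700e+01
 -1.94400e+00 -1.16100e+00 -1.30304e+02 -1.26373e+02]
[ 0.3 -0.4 -0.3  0.3 -0.2 -0.1  0.2  0.2 -0.5  0.  -1.6  0.4 -0.8  0.2
 -0.6  0.1  1.7 -0.5 -0.9  0.2]
[[ 493.5245703   -66.52942953   50.        ]
 [ 515.63607179 -128.71529208   43.        ]]
```

The fit is good to about 1 px: dispenser at (586,-104), yaw 0.342. With a finger separation of 66 mm, one finger lands on the plunger and the other in the slot. Next I'll work out the shift to a hover.

```bash
cat >> h.py <<'E'
def go(p,yaw,pose=None):
    o=get_obs();r=R.from_rotvec(o["orientation"]);
    t=R.from_matrix(np.array([[np.cos(yaw),np.sin(yaw),0],[np.sin(yaw),-np.cos(yaw),0],[0,0,-1]]))
    print("t",o["t"],"trans",r.inv().apply(p-o["ee_pos"]).round(1),"rot",(r.inv()*t).as_rotvec().round(3),"F",o["ft_force"].round(1),"w",o["width"].round(1),"at",o["ee_pos"].round(1))
E
python3 -c "
from h import *
p=d2w([[-75,33,200]],586.3,-103.6,.342)[0];print(p);go(p,.342)"
```

```text
[504.57629073 -97.66406339 200.        ]Traceback (most recent call last):
  File "<string>", line 3, in <module>
    p=d2w([[-75,33,200]],586.3,-103.6,.342)[0];print(p);go(p,.342)
                                                        ~~^^^^^^^^
  File "h.py", line 15, in go
    print("t",o["t"],"trans",r.inv().apply(p-o["ee_pos"]).round(1),"rot",(r.inv()*t).as_rotvec().round(3),"F",o["ft_force"].round(1),"w",o["width"].round(1),"at",o["ee_pos"].round(1))
                                                                                                                                         ^^^^^^^^^^^^^^^^
AttributeError: 'float' object has no attribute 'round'
```

```bash
sed -i 's/o\["width"\].round(1)/round(o["width"],1)/' h.py
python3 -c "
from h import *
p=d2w([[-75,33,200]],586.3,-103.6,.342)[0];print(p);go(p,.342)"
```

```text
[504.57629073 -97.66406339 200.        ]
t 0.1 trans [ 426.2 -337.3   22.5] rot [-0.001  0.     0.06 ] F [-0.8  0.2  0.6] w 87.8 at [ 244.3 -574.7  222. ]
```

```bash
python3 -m jog '{"delta_rot":[[0,0,0.06],[0,0,0.06],[0,0,0.06],[0,0,0.06],[0,0,0.06]],"translation":[[200,-160,0],[200,-160,0],[200,-160,0],[200,-160,0],[200,-160,0]],"hand":[0.19,0.19,0.19,0.19,0.19]}'
python3 -c "
from h import *
p=d2w([[-75,33,200]],586.3,-103.6,.342)[0];go(p,.342)"
```

```text
t: 0.6
ee_pos: [363.4, -353.2, 222.4]
orientation: [-3.096, -0.533, 0.0]
ft_force: [-0.1, -0.1, 0.6]
width: 53.2
t 0.6 trans [ 218.6 -193.5   22.5] rot [-0.     0.    -0.001] F [-0.1 -0.1  0.6] w 53.2 at [ 363.4 -353.2  222.4]
```

```bash
J='python3 -m jog'; python3 -m jog '{"delta_rot":[[0,0,0],[0,0,0],[0,0,0],[0,0,0],[0,0,0]],"translation":[[218,-193,0],[218,-193,0],[218,-193,0],[218,-193,0],[218,-193,0]],"hand":[0.19,0.19,0.19,0.19,0.19]}' >/dev/null
python3 -c "
from h import *
p=d2w([[-75,33,170]],586.3,-103.6,.342)[0];go(p,.342)"
```

```text
t 1.1 trans [ 31.4 -27.7  52.6] rot [-0.  0. -0.] F [ 1.3 -0.9  0.2] w 52.5 at [ 484.3 -134.3  222.6]
```

```bash
python3 -m jog '{"delta_rot":[[0,0,0],[0,0,0],[0,0,0],[0,0,0]],"translation":[[29,-24,50],[29,-24,50],[29,-24,50],[29,-24,50]],"hand":[0.19,0.19,0.19,0.19]}' >/dev/null
python3 - <<'E'
from h import *
p=d2w([[-75,33,170]],586.3,-103.6,.342)[0];go(p,.342)
c=optics.calibration("wrist");im=optics.get_image("wrist")[:,:,::-1].copy()
cv2.imwrite("pics/w1raw.png",im)
v=(586.3,-103.6,.342)
pts=[[-75,66,50],[-75,81,50],[-75,51,50],[-60,66,50],[-90,66,50]]+[[x,s,chz(x)] for x in(-125,-75,-25,0) for s in(20,-20)]+[[2,36,87],[2,-36,87]]
q=proj(d2w(pts,*v),c)
print(q.round(0).tolist());
for u in q: cv2.circle(im,tuple(int(k) for k in u),3,(0,0,255),1)
cv2.imwrite("pics/w1.png",im)
E
```

```text
t 1.5 trans [ 4. -6.  3.] rot [-0.     0.001 -0.   ] F [ 0.4 -1.5  0.5] w 52.3 at [ 502.8 -104.7  173. ]
[[263.0, 225.0], [241.0, 225.0], [284.0, 225.0], [262.0, 204.0], [264.0, 245.0], [328.0, 276.0], [377.0, 276.0], [328.0, 222.0], [384.0, 222.0], [330.0, 154.0], [393.0, 154.0], [330.0, 112.0], [398.0, 113.0], [303.0, 108.0], [429.0, 109.0]]
```

View pics/w1.png

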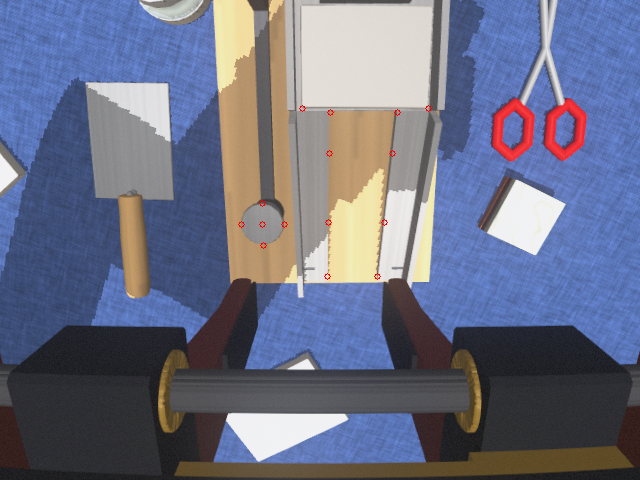

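The overlay agrees with the picture: plunger cap at (263,225), slot edges at (328,222) and (384,222), tile on the bed. I'll correct the small offset and descend to just above the plunger.

```bash
python3 -m jog '{"delta_rot":[[0,0,0],[0,0,0],[0,0,0],[0,0,0],[0,0,0]],"translation":[[2,-3,30],[2,-3,60],[2,-3,90],[2,-3,100],[2,-3,100]],"hand":[0.19,0.19,0.19,0.19,0.19]}' >/dev/null
python3 -m jog '{"delta_rot":[[0,0,0],[0,0,0]],"translation":[[0,0,0],[0,0,0]],"hand":[0.19,0.19]}' >/dev/null
python3 - <<'E'
from h import *
p=d2w([[-75,33,56]],586.3,-103.6,.342)[0];go(p,.342)
E
```

```text
t 2.25 trans [ 0.5 -3.4 18.3] rot [ 0.002 -0.002 -0.001] F [0.6 0.8 0.3] w 52.3 at [ 505.1 -101.    74.3]
```

```bash
python3 -m jog '{"delta_rot":[[0,0,0],[0,0,0],[0,0,0],[0,0,0]],"translation":[[0,-3.5,8],[0,-3.5,17],[0,-3.5,17],[0,-3.5,17]],"hand":[0.19,0.19,0.19,0.19]}' >/dev/null
python3 - <<'E'
from h import *
p=d2w([[-75,33,36]],586.3,-103.6,.342)[0];go(p,.342)
cv2.imwrite("pics/w2.png",optics.get_image("wrist")[:,:,::-1])
E
```

```text
t 2.65 trans [ 1.7  1.4 19.3] rot [-0.001  0.001  0.   ] F [ 0.7  0.4 -0.1] w 52.0 at [502.5 -96.9  55.3]
```

View pics/w2.png

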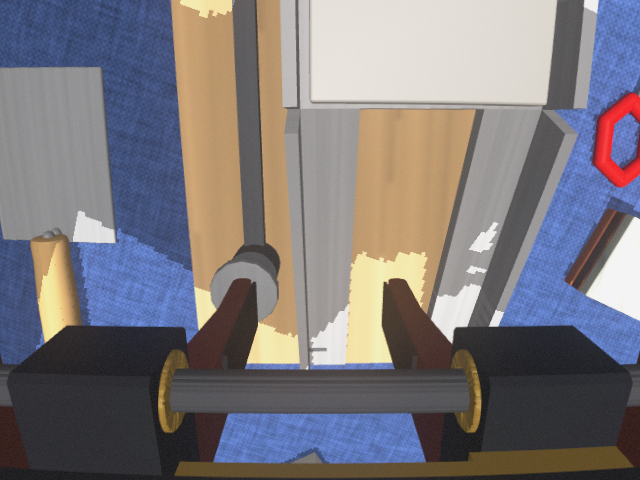

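The plunger finger sits over the cap (cap centre at about (245,287)) and the other finger is inside the slot at (397,285). Now I'll press.

```bash
python3 -m jog '{"delta_rot":[[0,0,0],[0,0,0],[0,0,0],[0,0,0],[0,0,0]],"translation":[[1,1,6],[1,1,12],[1,1,20],[1,1,20],[1,1,20]],"hand":[0.19,0.19,0.19,0.19,0.19]}'
python3 -m jog '{"delta_rot":[[0,0,0],[0,0,0],[0,0,0],[0,0,0],[0,0,0]],"translation":[[0,0,0],[0,0,0],[0,0,0],[0,0,0],[0,0,0]],"hand":[0.19,0.19,0.19,0.19,0.19]}'
python3 - <<'E'
from h import *
p=d2w([[-75,33,36]],586.3,-103.6,.342)[0];go(p,.342)
cv2.imwrite("pics/w3.png",optics.get_image("wrist")[:,:,::-1])
E
```

```text
t: 3.2
ee_pos: [504.9, -97.9, 36.1]
orientation: [3.095, 0.534, 0.002]
ft_force: [-1.8, -0.2, 11.5]
width: 52.2
t: 3.7
ee_pos: [504.9, -97.9, 36.1]
orientation: [3.095, 0.534, 0.002]
ft_force: [-0.3, 0.5, 11.3]
width: 52.3
t 3.7 trans [-0.2 -0.3  0.1] rot [ 0.001 -0.001 -0.   ] F [-0.3  0.5 11.3] w 52.3 at [504.9 -97.9  36.1]
```

View pics/w3.png

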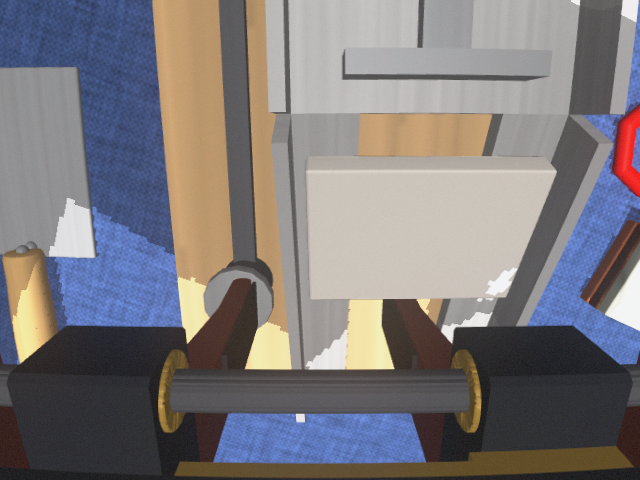

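The plunger is at its stop: tip z 36.1 mm and 11.3 N, against a 5.5 N spring. The tile lies on the chute with its lower edge at row 299, against the slot finger at (400,300). I'll check that it stays still.

```bash
python3 -m jog '{"delta_rot":[[0,0,0],[0,0,0],[0,0,0],[0,0,0],[0,0,0]],"translation":[[0,0,0.5],[0,0,0.5],[0,0,0.5],[0,0,0.5],[0,0,0.5]],"hand":[0.19,0.19,0.19,0.19,0.19]}'
python3 - <<'E'
from h import *
b=optics.get_image("wrist")[:,:,::-1];a=cv2.imread("pics/w3.png")
r=lambda i:np.float32(cv2.cvtColor(np.ascontiguousarray(i[140:310,290:570]),cv2.COLOR_BGR2GRAY))
print(cv2.phaseCorrelate(r(a),r(b)),cv2.absdiff(a,np.ascontiguousarray(b)).mean())
print(get_obs()["ft_force"])
s=optics.get_image("scene")[:,:,::-1];cv2.imwrite("pics/s4.png",cv2.resize(s[180:340,150:400],None,fx=3,fy=3,interpolation=2))
E
```

```text
t: 4.25
ee_pos: [504.9, -97.9, 36.0]
orientation: [3.095, 0.534, 0.002]
ft_force: [-1.8, 0.9, 16.6]
width: 52.3
((0.10047086032514585, 0.09840965780634292), 0.9888108068042332) 2.179341362847222
[-2.55932599 -0.44740521 17.13748393]
```

View pics/s4.png

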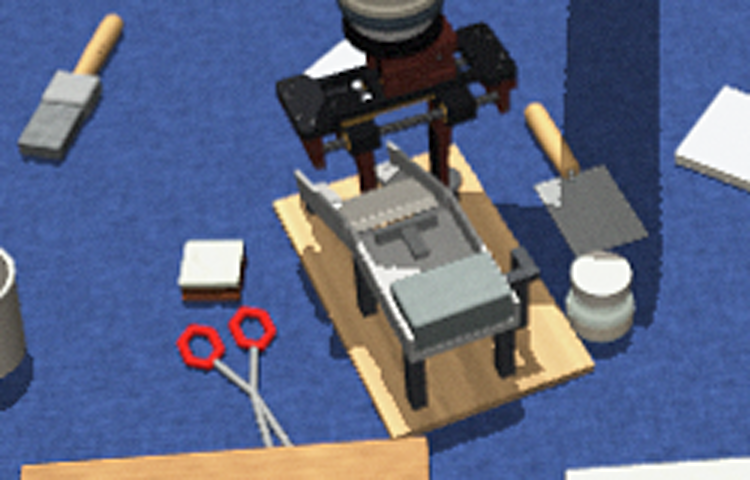

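The scene view shows the tile on the chute against the slot finger, the other finger on the plunger, and the bystanders in view where they were. The tile is still, so I'm handing in.

```bash
python3 -c "
from workcell import ctrl;print(ctrl.close_job())"
```

```text
the job is handed in; nothing more can be done
None
```

I handed the job in at about 4.4 s, with one finger holding the plunger fully down and the tile stopped on the chute against the other finger in the slot.

- **Plunger:** the fingertip stood at z = 36.0 mm, which is the fully-down height. The push was about 17 N against the 5.5 N spring, so the plunger is on its stop.
- **Tile:** it was left alone until the plunger popped it, and it was never pinched or lifted. Two wrist pictures about 0.5 s apart showed it shifted by only 0.1 px, so it is lying still.
- **Other things:** the brush, mosaic stack, scissors, spreader, jar and cup showed no visible change in the last scene picture. The glue bottle was outside that crop and I did not recheck it, but the arm never went near it.

None of the checks failed or disagreed.

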